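# Counter-hold a hidden bolt head behind a bracket

## Task

Reach down into the narrow gap behind the near lug of the bracket, grip the hidden bolt head between the fingers and turn the bolt against its spring until the pointer on its front nut hangs straight down, so that the nut can be tightened. Finish holding the head there, gripped and still: do not let go. Do not touch the nut or pointer, do not knock the bracket's lugs, and leave the other things where they lie.

Things in the scene. Friction and masses are not known exactly. Their poses are not given: they have to be found in the camera images.
- bracket: Fixed grey-painted clevis bracket. Origin on the bench below the near lug's front face, mid-width; x along the bolt, away from robot; y left. Base x -36 to 80 mm, 90 wide, 12 thick. Two lugs 58 mm wide with round tops (radius 29 about the bolt axis, 114 high): near x 0 to 10, far x 68 to 78; the gap is open above and at the sides. Bolt axis: y 0, z 85 mm. A small rib in front marks straight down.
- lugs: The two upright lugs of the bracket; same origin and axes as the bracket. Not to be knocked.
- bolt_head: Hexagonal steel bolt head in the gap behind the near lug: 24 mm across flats, 27.7 across corners, 20 long. Origin at its centre, 85 mm above the bench, 26 mm behind the near lug's rear face, 32 mm before the far lug. x along the bolt; two flats face its own +y and -y (vertical at bolt angle 0). It turns with the bolt. A round collar, 26 mm in diameter, is on its near-lug side.
- bolt (a joint): Turn of bolt, head, nut and pointer about the bracket's x axis, rad. 0: pointer straight down. Positive: head's top leans to the bracket's -y (right), pointer tip swings to +y (left). Starts at 0.35 to 0.55, where a torsion spring (0.6 N m/rad about 0.45, friction 0.08 N m) leaves it; at 0 it pulls back with 0.2 to 0.35 N m and springs back if let go. Stops at -0.6 and 0.95.
- pointer: Hexagonal nut (20 mm across flats) on the robot's side of the near lug, with a flat bright steel pointer reaching 52 mm from the bolt axis; fixed to the bolt. Origin on the bolt axis at the near lug's front face; the pointer hangs along its own -z, 15 mm in front of the lug. Not to be touched.
- hex_key: Black hex key, 33x88x5 mm, lying to the left of the bracket. Leave alone.
- ring_gauge: Steel ring, 58 mm in diameter, 18 mm high, lying to the right of the bracket. Leave alone.
- bushing: Bronze bushing, 22 mm in diameter, 21 mm high, standing left in front of the bracket. Leave alone.
- vee_block: Black vee block, 92x34x52 mm, standing behind to the left. Leave alone.
- tape_roll: Roll of tape, 94 mm in diameter, 19 mm high, lying behind to the right. Leave alone.
Things that resemble listed ones, but are neither listed nor needed, are in the scene too. Of the things that look like the bracket, the larger one is meant.

How it is judged:
By the outcome, as a careful person would: the job done as asked, in the order asked, and still so for the second after the job is handed in, while the arm keeps its last pose, push and grip.
It also fails if it takes over 32 s, if anything falls off the work surface, if the arm or the gripper's body presses on something with over 40 N, if the wrist force passes 120 N, or if a joint passes its speed limit or range.

## Robot

A 6-joint arm with a two-finger parallel gripper is mounted at the origin on a cart in front of the work surface, level with it; the furniture and walls round the work are solid. World frame = base frame: x ahead of the robot, y to its left, z up, the work surface at z = 0. Lengths are in m, angles in rad, forces in N, time in s.
With the tool pointing down it reaches from about 0.35 to 0.775 m from the base axis. Payload 5.5 kg.
Tool frame: the origin (TCP) lies at the very end of the fingers, on their centre line; the grasp point (between the pads) lies 19 mm behind it; z points along the fingers, y is the direction in which the jaws open and shut (so a half turn about z gives the same grasp; the last joint's range is limited). The gripper opens to 85 mm and grips with 20 to 120 N. Pads are 22 mm wide; open, the fingers measure 114 mm over their backs; the gripper's body (76 mm by 85 mm) begins 54 mm behind the grasp point. The pads swing forward as they close: fully open they stand 13 mm farther back than shut.
Start: joints at [1.064, 0.313, 0.046, 1.304, 0, 1.431], TCP at [0.206, 0.537, 0.231] pointing down, gripper open.
Joint ranges: [-2.76, 2.76], [-0.86, 1.69], [-1.03, 1.26], [-2.2, 2.34], [-1.47, 1.5], [-3.14, 3.14]. Speed limits (rad/s): [2.57, 2.57, 3.14, 3.14, 3.14, 3.14].

## Interface

Orientations are given as a unit quaternion [w, x, y, z].
In Python, from workcell import get_state, imaging, env, spotter gives the robot as it stands.
- The arm moves only by the tool play_rows, never from a script. Its argument "moves" is a list of rows, each an object with "claw": the finger opening in cm, from 0 to 8.54; "delta_pos": the shift along the tool's x, y, z in cm, a list of three; "twist": the turn about the tool's z in degrees. A call has 1 to 12 rows; each row is the pose to reach, as a shift and turn from the pose commanded when the call began, along the tool's axes at that moment; what a row does not reach only later rows make up. A row lasts 1/8 s, in which the tool goes at most 62.5 mm and 10.7 degrees, less where a joint would pass 70% of its speed; a pose out of reach is approached as far as the arm can. A call with a gripper value outside its range is refused whole. The fingers move at their own pace and stop on an object; "force" is the grip in N (left out, the last holds). Time passes only in rows, so rows that repeat a pose let the fingers close. It gives the time, the measured TCP pose, the force and the opening at its end, in the units of the state.
- get_state(): the state, without advancing time (a new reading comes with each control period).
- imaging.read_camera(name): name is "scene" or "top"; returns the picture (480x640x3 uint8, red, green, blue); there is no depth.
- imaging.camera_info(name): a dict with "fx", "fy", "cx", "cy" (pixels), "world_to_cam" (4x4, takes a point from world to camera coordinates). Camera axes: x right, y down, z forward; pixel columns grow to the right and rows downward; lengths in m; the calibration is good to about 2 mm. A picture is of the moment at which its call begins. camera_info takes no time and is no camera call.
- env.hand_in(): hands the job in, once; it reports no verdict.
Trained networks look in the newest picture that a camera, given by its name, has taken for a name from the list of things; names that differ only in an ending like _2 or _b are one class to them, and where a whole thing is asked for, a point or a joint stands for the part that bears it (a point fixed in the world has none). Each returns a list of dicts, best first, with "conf" (0 to 1); they miss things now and then, are a little off and sometimes report something else, mostly with a low value. They report only what shows in the picture. A call takes as long as a camera call. They do not tell look-alikes from the thing itself.
- spotter.spot_in(camera, query): "extent" ([left, top, right, bottom] in pixels, round what is visible of it).
The state is a dict: "clock": time; "joint_pos": joint angles; "qvel": joint speeds; "tau": joint torques, N m; "tcp_pos": TCP position; "orientation": TCP orientation; "wrist_force": force on the tool from outside, world axes, zero at the start; "ft_torque": the same for the moment, N m; "finger_gap": finger opening in m.
Only numpy, scipy, OpenCV 4.12 (cv2) and the standard library are available. Lean on these libraries where they do the work, as an engineer would, in place of code of your own. Each camera call takes 0.05 s, during which the arm holds its last target. There are 200 camera calls.

## Working session

There is one attempt and no reset: what is moved stays moved. The work goes in short steps, Python scripts to look and compute and a tool call to move; the robot and the scene stay as the last step left them, time stands still between calls to the robot, and variables do not carry over. Pictures are saved under pics/ and viewed, about 8 in all and at most 12, crops included, and the job is handed in when it is done.

Besides the shell and the picture viewer there is one more tool, called in YAML: its name, and indented under it one key for each argument. play_rows: Moves the arm, as the interface text tells. Its arguments: {"type":"object","properties":{"moves":{"type":"array"},"force":{"type":"number"}},"required":["moves"]}

```bash
mkdir -p pics; ls; cat > h.py <<'E'
import numpy as np, cv2
from workcell import get_state, imaging, env, spotter
def snap(n,f=None,box=None,s=1):
    im=imaging.read_camera(n)
    if f:
        o=im if box is None else im[box[1]:box[3],box[0]:box[2]]
        o=cv2.resize(o,None,fx=s,fy=s,interpolation=cv2.INTER_CUBIC)
        cv2.imwrite('pics/'+f,o[:,:,::-1])
    return im
def proj(n,P):
    c=imaging.camera_info(n);T=np.array(c['world_to_cam']);P=np.atleast_2d(P)
    q=P@T[:3,:3].T+T[:3,3]
    return np.c_[c['fx']*q[:,0]/q[:,2]+c['cx'],c['fy']*q[:,1]/q[:,2]+c['cy']]
def ray(n,u,v,z):
    c=imaging.camera_info(n);T=np.array(c['world_to_cam']);R=T[:3,:3];o=-R.T@T[:3,3]
    d=R.T@np.array([(u-c['cx'])/c['fx'],(v-c['cy'])/c['fy'],1])
    return o+d*(z-o[2])/d[2]
E
python3 - <<'E'
from h import *
np.set_printoptions(precision=4,suppress=True)
for n in ['scene','top']:
    snap(n,n+'1.png')
    c=imaging.camera_info(n);T=np.array(c['world_to_cam']);print(n,c['fx'],c['cx'],c['cy'],-T[:3,:3].T@T[:3,3],T[:3,:3].tolist())
    for q in ['bracket','bolt_head','pointer']:
        print(q,[(np.round(d['extent'],1).tolist(),round(d['conf'],2)) for d in spotter.spot_in(n,q)][:4])
print(get_state())
E
```

```text
pics
scene 525.5104982413869 314.5946603013875 236.19025233753462 [0.0732 0.5182 0.5377] [[-0.7563533945433879, -0.6540575263445442, -0.011759880728566248], [-0.3343217712677539, 0.4019373466479664, -0.8524525339430835], [0.5622797309338884, -0.6408237835798921, -0.5226723472494653]]
bracket [([248.8, 315.5, 324.7, 412.8], 0.7), ([282.1, 213.7, 361.8, 309.5], 0.56)]
bolt_head [([273.5, 335.1, 287.8, 352.4], 0.59), ([305.2, 228.3, 319.9, 243.8], 0.51)]
pointer [([318.3, 245.2, 335.6, 281.8], 0.75), ([290.5, 354.5, 305.1, 380.2], 0.44)]
top 452.18325136684854 332.45883882706335 236.27798172458043 [ 0.5128 -0.0125  0.9432] [[-0.009552333056330149, -0.9998589666325465, 0.013813029272292115], [-0.9987683145413876, 0.008867490289276485, -0.048818249498785056], [0.04868887759372754, -0.014262344143437473, -0.9987121601032988]]
bracket [([222.0, 270.7, 262.4, 320.2], 0.89), ([305.8, 212.4, 365.5, 283.1], 0.74)]
bolt_head [([230.4, 287.7, 239.9, 301.3], 0.66), ([330.8, 231.7, 345.3, 246.0], 0.57), ([255.8, 238.1, 293.9, 252.9], 0.21)]
pointer [([315.2, 256.3, 333.8, 271.0], 0.56)]
{'clock': 0.4, 'joint_pos': array([ 1.0644,  0.3133,  0.0459,  1.3036, -0.    ,  1.4312]), 'qvel': array([-0.0005, -0.0008,  0.0018,  0.0003,  0.0003,  0.0001]), 'tau': array([ -0.0018, -47.9897,  29.8392,   0.0051,  -0.0002,   0.    ]), 'tcp_pos': array([0.2062, 0.5367, 0.2312]), 'orientation': array([-0.    ,  0.1824,  0.9832, -0.0001]), 'wrist_force': array([0.6724, 0.2263, 0.2976]), 'ft_torque': array([ 0.0318, -0.023 , -0.0227]), 'finger_gap': 0.08549961370439225}
```

View pics/scene1.png

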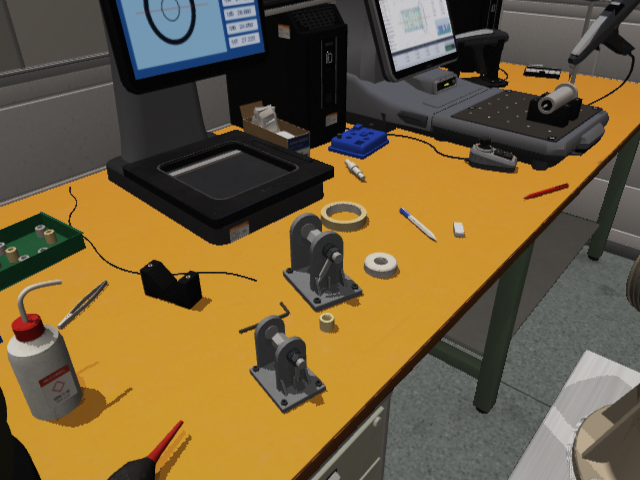

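View pics/top1.png

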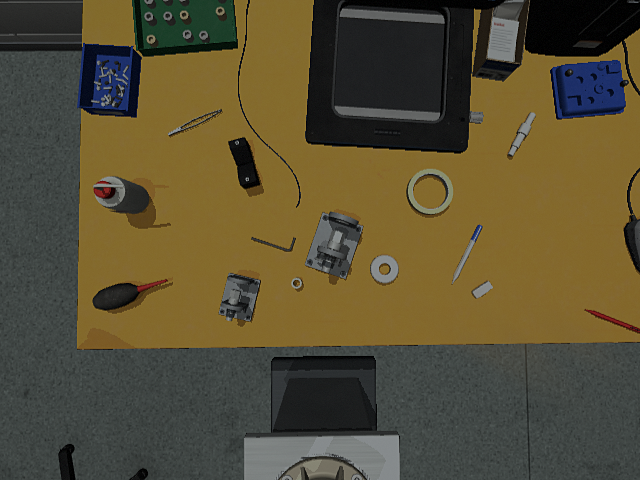

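Both pictures show two clevises. The larger is at top (335,247) and scene (322,262). The look-alike is smaller, at top (240,297) and scene (286,363). I choose the larger one: the ring is on its right, the hex key on its left and the bushing left in front, as described. Next, a close crop.

```bash
python3 - <<'E'
from h import *
t=snap('top');s=snap('scene')
a=cv2.resize(t[207:287,300:372],None,fx=7,fy=7,interpolation=cv2.INTER_CUBIC)[:560]
b=cv2.resize(s[207:313,280:366],None,fx=5.2,fy=5.2,interpolation=cv2.INTER_CUBIC)[:560]
b=b[:, :296+100]
o=np.zeros((560,800,3),np.uint8);o[:a.shape[0],:a.shape[1]]=a
w=min(b.shape[1],296);b=cv2.resize(s[207:313,280:366],(296,365),interpolation=cv2.INTER_CUBIC)
o[:365,504:800]=b
cv2.imwrite('pics/c2.png',o[:,:,::-1])
E
```

```text
(no output)
```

View pics/c2.png

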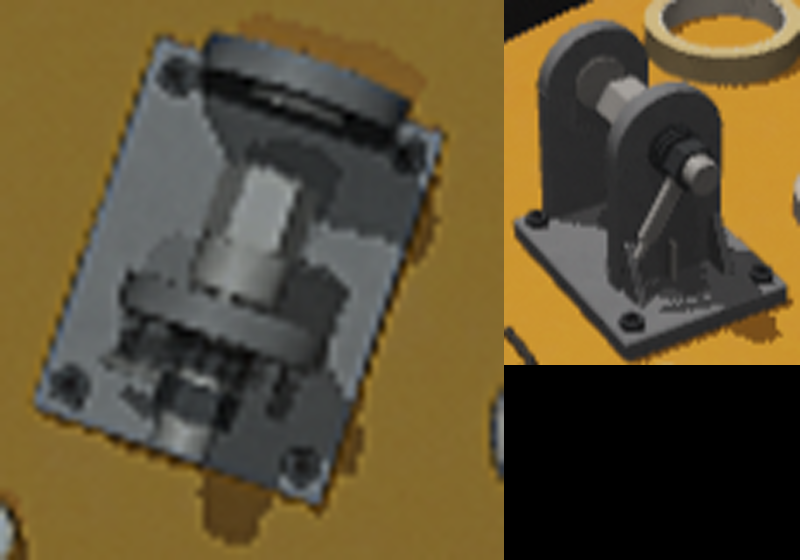

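The larger bracket is confirmed. In the top crop its base corners are at about (37,408), (320,508), (441,130) and (160,38). The hex head is light, near crop (265,215), and the collar is towards the near lug. The pointer leans left in the scene crop, with its tip at about (636,250). Next I fit the pose.

```bash
cat >> h.py <<'E'
from scipy.optimize import least_squares
from scipy.spatial.transform import Rotation as Ro
def b2w(p,B):  # p=(x,y,yaw)
    B=np.atleast_2d(B);c,s=np.cos(p[2]),np.sin(p[2])
    return np.c_[p[0]+c*B[:,0]-s*B[:,1],p[1]+s*B[:,0]+c*B[:,1],B[:,2]]
E
python3 - <<'E'
from h import *
np.set_printoptions(precision=4,suppress=True)
C=np.array([[-36,45,12],[-36,-45,12],[80,-45,12],[80,45,12]])/1000
t=np.array([[37,405],[320,500],[441,130],[160,38]])/7+[300,207]
s=np.array([[628,346],[787,288],[514,222]]);s=np.c_[280+(s[:,0]-504)/3.442,207+s[:,1]/3.443]
# near-lug top in scene/top skipped
def res(p): return np.r_[(proj('top',b2w(p,C))-t).ravel(),(proj('scene',b2w(p,C[[0,1,3]]))-s).ravel()]
r=least_squares(res,[.5,0,-.3]);p=r.x;print(p,np.degrees(p[2]),r.fun.reshape(-1,2))
np.save('p.npy',p)
H=b2w(p,[.036,0,.085])[0];print('head',H,[proj(n,H) for n in('top','scene')])
print('lug tops',proj('top',b2w(p,[[0.005,0,.114],[.073,0,.114]])),proj('scene',b2w(p,[[0.005,0,.114],[.073,0,.114]])))
for a in np.arange(.3,.65,.05): 
    P=b2w(p,[-.015,.052*np.sin(a),.085-.052*np.cos(a)]);print(round(a,2),proj('scene',P),proj('top',P))
print('tip seen',280+(636-504)/3.442,207+250/3.443)
st=get_state();q=st['orientation'];R=Ro.from_quat([q[1],q[2],q[3],q[0]]).as_matrix();print(R)
T=b2w(p,[.040,0,0.125])[0];print('target',T,'delta tool cm',R.T@(T-st['tcp_pos'])*100)
print('tool y ang',np.degrees(np.arctan2(R[1,1],R[0,1])),'want',np.degrees(p[2])+90)
E
```

```text
[ 0.5179 -0.0212 -0.3337] -19.12107313590487 [[-1.2046  0.645 ]
 [-0.0949  1.0535]
 [ 0.4166  0.4992]
 [-0.7218 -0.2373]
 [-0.3811 -0.6169]
 [ 0.835  -1.6916]
 [-0.8476 -1.2252]]
head [ 0.552 -0.033  0.085] [array([[336.8318, 237.6717]]), array([[316.8703, 238.8469]])]
lug tops [[331.8246 252.9605]
 [343.5946 217.9185]] [[326.6874 232.0264]
 [305.4664 213.9127]]
0.3 [[324.9204 282.2366]] [[320.8925 260.4491]]
0.35 [[323.5969 282.2912]] [[319.7217 260.0587]]
0.4 [[322.2925 282.2756]] [[318.5688 259.6748]]
0.45 [[321.0103 282.1894]] [[317.4364 259.2983]]
0.5 [[319.7535 282.0326]] [[316.3269 258.9301]]
0.55 [[318.5252 281.805 ]] [[315.2427 258.5708]]
0.6 [[317.3286 281.5069]] [[314.1863 258.2214]]
tip seen 318.3497966298664 279.6110949753122
[[-0.9335  0.3586 -0.    ]
 [ 0.3586  0.9335  0.    ]
 [ 0.      0.     -1.    ]]
target [ 0.5557 -0.0343  0.125 ] delta tool cm [-53.1079 -40.777   10.6261]
tool y ang 68.98293197447401 want 70.87892686409513
```

play_rows:
  moves:
    - {"claw":4.5,"delta_pos":[-53.1,-40.8,4],"twist":-1.9}
    - {"claw":4.5,"delta_pos":[-53.1,-40.8,4],"twist":-1.9}
    - {"claw":4.5,"delta_pos":[-53.1,-40.8,4],"twist":-1.9}
    - {"claw":4.5,"delta_pos":[-53.1,-40.8,4],"twist":-1.9}
    - {"claw":4.5,"delta_pos":[-53.1,-40.8,4],"twist":-1.9}
    - {"claw":4.5,"delta_pos":[-53.1,-40.8,4],"twist":-1.9}
    - {"claw":4.5,"delta_pos":[-53.1,-40.8,4],"twist":-1.9}
    - {"claw":4.5,"delta_pos":[-53.1,-40.8,4],"twist":-1.9}
    - {"claw":4.5,"delta_pos":[-53.1,-40.8,4],"twist":-1.9}
    - {"claw":4.5,"delta_pos":[-53.1,-40.8,4],"twist":-1.9}
    - {"claw":4.5,"delta_pos":[-53.1,-40.8,4],"twist":-1.9}
    - {"claw":4.5,"delta_pos":[-53.1,-40.8,4],"twist":-1.9}
  force: 30

```text
clock: 2.0
tcp_pos: [0.557, -0.0375, 0.1906]
orientation: [0.0, 0.168, 0.986, -0.0]
wrist_force: [-0.5, -0.1, 0.6]
finger_gap: 0.0454
```

```bash
python3 - <<'E'
from h import *
t=snap('scene','s3.png',(220,130,420,320),3)
p=np.load('p.npy');st=get_state();q=st['orientation'];R=Ro.from_quat([q[1],q[2],q[3],q[0]]).as_matrix()
T=b2w(p,[.040,0,0.125])[0];print(st['tcp_pos'],R.T@(T-st['tcp_pos'])*100,proj('scene',st['tcp_pos']))
for n in [.0225,-.0225]: print(proj('scene',st['tcp_pos']+R[:,1]*n))
E
```

```text
[ 0.55577945 -0.03575911  0.19072751] [0.0441457  0.13194637 6.57282376] [[315.4899359  178.82979156]]
[[302.65768222 182.13494705]]
[[328.02578443 175.60098004]]
```

View pics/s3.png

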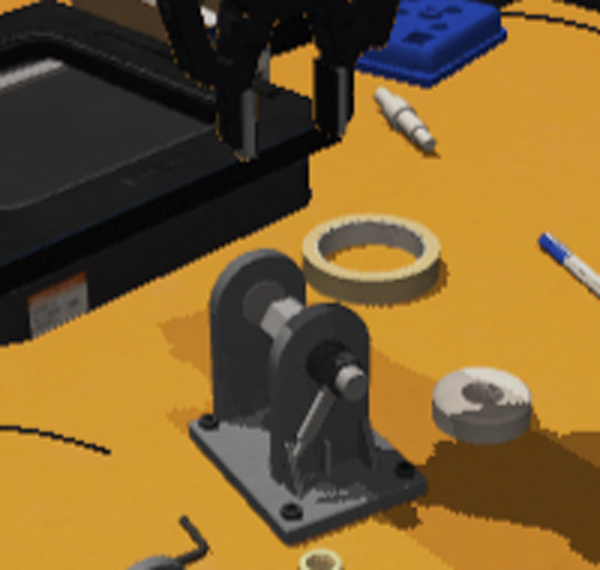

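The scene crop shows the lug tops at (325,305) and (262,250). The fit predicted (320,306) and (256,252), so it holds to about 2 mm. The fingers hang clear above, so I go down with 9 mm clearance on each side of the head.

play_rows:
  moves:
    - {"claw":4.5,"delta_pos":[0,0.1,2],"twist":-0.2}
    - {"claw":4.5,"delta_pos":[0,0.1,4.5],"twist":-0.2}
    - {"claw":4.5,"delta_pos":[0,0.1,7],"twist":-0.2}
    - {"claw":4.5,"delta_pos":[0,0.1,9],"twist":-0.2}
    - {"claw":4.5,"delta_pos":[0,0.1,10.5],"twist":-0.2}
    - {"claw":4.5,"delta_pos":[0,0.1,11.8],"twist":-0.2}
    - {"claw":4.5,"delta_pos":[0,0.1,11.8],"twist":-0.2}

```text
clock: 2.92
tcp_pos: [0.5552, -0.033, 0.0725]
orientation: [-0.001, 0.164, 0.986, 0.0]
wrist_force: [-1.3, -0.2, 1.3]
finger_gap: 0.0451
```

```bash
python3 - <<'E'
from h import *
snap('scene','s4.png',(260,150,380,320),3.5)
p=np.load('p.npy');st=get_state();q=st['orientation'];R=Ro.from_quat([q[1],q[2],q[3],q[0]]).as_matrix()
T=b2w(p,[.040,0,0.066])[0];print(st,R.T@(T-st['tcp_pos'])*100,np.degrees(np.arctan2(R[1,1],R[0,1])))
E
```

```text
{'clock': 2.975, 'joint_pos': array([-2.04031035e-01,  3.75917130e-01, -2.68411967e-01,  9.26830918e-01,
        1.18008109e-04,  1.25780227e-01]), 'qvel': array([-3.16788845e-03, -1.02897146e-02,  1.86428909e-02,  5.53992254e-03,
       -1.75280655e-03, -6.06112673e-05]), 'tau': array([ 9.44410963e-02, -4.73281503e+01,  2.57613158e+01, -3.66051542e-02,
        3.57913268e-03,  1.00828729e-03]), 'tcp_pos': array([ 0.55577568, -0.03326493,  0.07327505]), 'orientation': array([-1.79397207e-04,  1.64159251e-01,  9.86433831e-01,  6.60718159e-05]), 'wrist_force': array([-0.5482216 ,  0.07761785, -0.14996176]), 'ft_torque': array([-0.00583847, -0.00213761,  0.01895618]), 'finger_gap': 0.0447246254557856} [-0.03139687 -0.10243229  0.72748637] 71.10320463464468
```

View pics/s4.png

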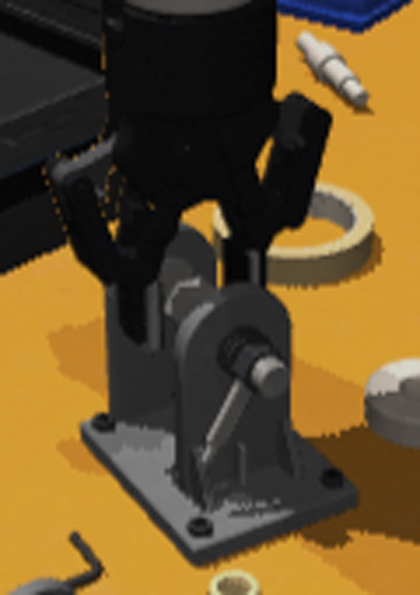

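No contact, and the fingers straddle the head. Next I narrow the gap and bring the left pad against the head's left corner, in small steps.

play_rows:
  moves:
    - {"claw":3.6,"delta_pos":[0,0,0],"twist":0}
    - {"claw":3.6,"delta_pos":[0,-0.1,0],"twist":0}
    - {"claw":3.6,"delta_pos":[0,-0.2,0],"twist":0}
    - {"claw":3.6,"delta_pos":[0,-0.4,0],"twist":0}
    - {"claw":3.6,"delta_pos":[0,-0.5,0],"twist":0}
    - {"claw":3.6,"delta_pos":[0,-0.6,0],"twist":0}
    - {"claw":3.6,"delta_pos":[0,-0.6,0],"twist":0}

```text
clock: 3.85
tcp_pos: [0.5541, -0.039, 0.0733]
orientation: [0.0, 0.164, 0.986, 0.0]
wrist_force: [1.3, 2.4, 0.4]
finger_gap: 0.0362
```

play_rows:
  moves:
    - {"claw":3.6,"delta_pos":[0,-0.1,0],"twist":0}
    - {"claw":3.6,"delta_pos":[0,-0.2,0],"twist":0}
    - {"claw":3.6,"delta_pos":[0,-0.2,0],"twist":0}

```text
clock: 4.22
tcp_pos: [0.554, -0.0393, 0.0733]
orientation: [0.0, 0.164, 0.987, 0.002]
wrist_force: [2.5, 7.6, -0.6]
finger_gap: 0.036
```

play_rows:
  moves:
    - {"claw":3.6,"delta_pos":[0,-0.3,0],"twist":0}
    - {"claw":3.6,"delta_pos":[0,-0.6,0],"twist":0}
    - {"claw":3.6,"delta_pos":[0,-0.9,0],"twist":0}
    - {"claw":3.6,"delta_pos":[0,-0.9,0],"twist":0}
  force: 120

```text
clock: 4.72
tcp_pos: [0.5539, -0.0401, 0.0732]
orientation: [0.002, 0.161, 0.987, 0.01]
wrist_force: [12.7, 33.9, -6.5]
finger_gap: 0.0363
```

play_rows:
  moves:
    - {"claw":3.6,"delta_pos":[0,-0.2,0],"twist":0}
    - {"claw":3.6,"delta_pos":[0,-0.4,0.1],"twist":0}
    - {"claw":3.6,"delta_pos":[0,-0.4,0.3],"twist":0}
    - {"claw":3.6,"delta_pos":[0,-0.4,0.5],"twist":0}
    - {"claw":3.6,"delta_pos":[0,-0.4,0.7],"twist":0}
    - {"claw":3.6,"delta_pos":[0,-0.4,0.9],"twist":0}
    - {"claw":3.6,"delta_pos":[0,-0.4,0.9],"twist":0}

```text
clock: 5.6
tcp_pos: [0.5537, -0.0412, 0.0667]
orientation: [0.004, 0.16, 0.987, 0.013]
wrist_force: [10.6, 43.4, 9.8]
finger_gap: 0.0361
```

```bash
python3 - <<'E'
from h import *
snap('scene','s5.png',(270,190,370,310),5)
p=np.load('p.npy');st=get_state();print(st)
for n in ['scene']: print([(np.round(d['extent'],1).tolist(),round(d['conf'],2)) for d in spotter.spot_in(n,'pointer')])
for a in np.arange(0,.5,.1): print(round(a,2),proj('scene',b2w(p,[-.015,.052*np.sin(a),.085-.052*np.cos(a)])))
E
```

```text
{'clock': 5.65, 'joint_pos': array([-0.23302826,  0.37351691, -0.29077764,  0.90124711,  0.02592714,
        0.08789636]), 'qvel': array([ 0.00038349,  0.00039674,  0.00034199,  0.00097811, -0.00014117,
       -0.00027808]), 'tau': array([-24.03488696, -41.98181391,  22.25893557,   0.0649194 ,
       -12.76155621,  -0.1723256 ]), 'tcp_pos': array([ 0.55366335, -0.04118543,  0.06667474]), 'orientation': array([0.00356005, 0.159727  , 0.98707261, 0.01273857]), 'wrist_force': array([10.10885165, 42.49092548, 10.27555906]), 'ft_torque': array([ 8.57130634, -2.08930819, -0.09742322]), 'finger_gap': 0.03615700115982645}
[([330.2, 246.7, 334.3, 281.4], 0.72), ([291.1, 355.8, 303.7, 380.5], 0.62)]
0.0 [[333.08386214 280.47339792]]
0.1 [[330.34136904 281.32878798]]
0.2 [[327.61178873 281.91915307]]
0.3 [[324.92035086 282.23663856]]
0.4 [[322.29245699 282.27557194]]
```

View pics/s5.png

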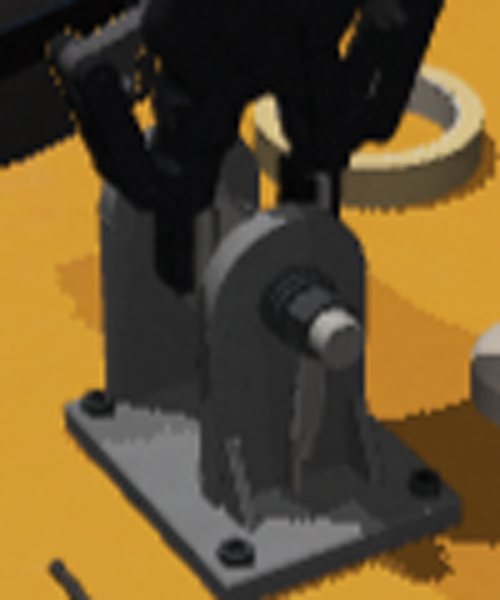

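The pointer now hangs almost over the rib: the detector's right edge is at about 333–334 px against 333 predicted for angle 0. Next I close the right finger while the left keeps its preload.

play_rows:
  moves:
    - {"claw":3.3,"delta_pos":[0,0.1,0],"twist":0}
    - {"claw":3.0,"delta_pos":[0,0.2,0],"twist":0}
    - {"claw":2.7,"delta_pos":[0,0.4,0],"twist":0}
    - {"claw":2.4,"delta_pos":[0,0.5,0],"twist":0}
    - {"claw":2.0,"delta_pos":[0,0.6,0],"twist":0}
    - {"claw":1.8,"delta_pos":[0,0.6,0],"twist":0}
    - {"claw":1.8,"delta_pos":[0,0.6,0],"twist":0}
    - {"claw":1.8,"delta_pos":[0,0.6,0],"twist":0}
  force: 120

```text
clock: 6.7
tcp_pos: [0.5557, -0.0354, 0.068]
orientation: [0.004, 0.16, 0.987, 0.013]
wrist_force: [8.0, 44.2, 17.7]
finger_gap: 0.0217
```

play_rows:
  moves:
    - {"claw":1.8,"delta_pos":[0,0.3,0],"twist":0}
    - {"claw":1.8,"delta_pos":[0,0.6,0],"twist":0}
    - {"claw":1.8,"delta_pos":[0,0.9,0],"twist":0}
    - {"claw":1.8,"delta_pos":[0,1.1,0],"twist":0}
    - {"claw":1.8,"delta_pos":[0,1.1,0],"twist":0}

```text
clock: 7.32
tcp_pos: [0.5558, -0.0352, 0.0679]
orientation: [0.002, 0.163, 0.987, 0.002]
wrist_force: [-5.4, 8.8, 23.5]
finger_gap: 0.0217
```

```bash
python3 - <<'E'
from h import *
snap('scene','s6.png',(270,190,370,310),5)
p=np.load('p.npy');st=get_state();print(st)
q=st['orientation'];R=Ro.from_quat([q[1],q[2],q[3],q[0]]).as_matrix();print(R.T@(b2w(p,[.04,0,.066])[0]-st['tcp_pos'])*100,R)
print([(np.round(d['extent'],1).tolist(),round(d['conf'],2)) for d in spotter.spot_in('scene','pointer')])
E
```

```text
{'clock': 7.375, 'joint_pos': array([-0.20954726,  0.37817928, -0.27992886,  0.90939641,  0.0041545 ,
        0.11767435]), 'qvel': array([-0.00414415, -0.00049076, -0.00184318,  0.0001565 ,  0.00301798,
        0.00018022]), 'tau': array([ -5.20327002, -36.28678679,  22.47821152,  -3.17589015,
        -2.50088923,   0.34601047]), 'tcp_pos': array([ 0.55572841, -0.03512212,  0.06789606]), 'orientation': array([0.00173953, 0.1628779 , 0.98664267, 0.00199948]), 'wrist_force': array([-5.50363199,  9.18901165, 23.81008141]), 'ft_torque': array([2.08533236, 1.12267653, 0.35052822]), 'finger_gap': 0.02183171832718222}
[0.02488533 0.07406638 0.18987339] [[-0.94693553  0.32139762  0.00408394]
 [ 0.32141154  0.94693358  0.00337888]
 [-0.00278126  0.0045122  -0.99998595]]
[([281.2, 221.4, 359.8, 310.7], 0.7), ([327.5, 246.2, 336.1, 279.4], 0.69), ([291.8, 355.0, 302.8, 383.6], 0.61)]
```

View pics/s6.png

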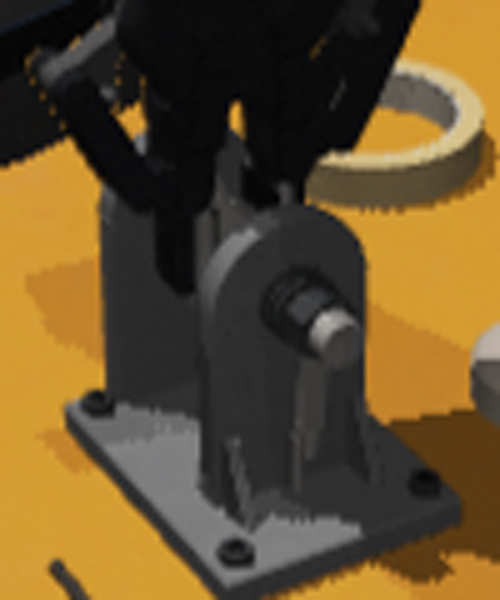

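The grip holds. The pointer tip is at crop (312,460), about pixel (332,282), near the angle-0 prediction, with the rib just left of it from parallax. I take off the leftover push and then measure the angle more closely.

play_rows:
  moves:
    - {"claw":1.8,"delta_pos":[0,0.1,-0.2],"twist":0}
    - {"claw":1.8,"delta_pos":[0,0.2,-0.4],"twist":0}
    - {"claw":1.8,"delta_pos":[0,0.2,-0.5],"twist":0}
    - {"claw":1.8,"delta_pos":[0,0.2,-0.5],"twist":0}

```text
clock: 7.92
tcp_pos: [0.5556, -0.0351, 0.0683]
orientation: [-0.0, 0.164, 0.986, 0.001]
wrist_force: [4.6, 3.6, -6.4]
finger_gap: 0.0214
```

```bash
python3 - <<'E'
from h import *
im=snap('scene');p=np.load('p.npy');st=get_state();print(st['tcp_pos'],st['orientation'],st['wrist_force'],st['finger_gap'])
b=im[190:310,270:370].copy();b=cv2.convertScaleAbs(b,alpha=1.8)
o=cv2.resize(b,None,fx=5,fy=5,interpolation=cv2.INTER_CUBIC);o2=o.copy()
f=lambda P:tuple(np.int32((proj('scene',b2w(p,P))[0]-[270,190]+.5)*5))
for a,c in [(-.1,(255,0,0)),(0,(0,255,0)),(.1,(0,120,255))]:
    cv2.line(o,f([-.015,0,.085]),f([-.015,.052*np.sin(a),.085-.052*np.cos(a)]),c,1)
cv2.line(o,f([0,0,.012]),f([0,0,.05]),(255,255,0),1)
for x in(-.036,):
  for i in range(4): 
    C=[[-.036,.045,.012],[-.036,-.045,.012],[.08,-.045,.012],[.08,.045,.012]];cv2.line(o,f(C[i]),f(C[(i+1)%4]),(255,0,255),1)
th=np.linspace(0,6.28,60)
for k in range(59): cv2.line(o,f([0,.029*np.cos(th[k]),.085+.029*np.sin(th[k])]),f([0,.029*np.cos(th[k+1]),.085+.029*np.sin(th[k+1])]),(255,0,255),1)
w=np.hstack([cv2.resize(o2[200:,80:],(0,0),fx=.95,fy=.95),cv2.resize(o[200:,80:],(0,0),fx=.95,fy=.95)])[:, :800]
cv2.imwrite('pics/s7.png',w[:,:,::-1]);print(w.shape)
g=im.mean(2)
for r in range(262,288,3): print(r,g[r,322:340].astype(int))
E
```

```text
[ 0.55559854 -0.03512481  0.06830283] [-1.24476430e-04  1.64078180e-01  9.86447159e-01  5.80669728e-04] [ 4.33418041  3.72805173 -7.07130169] 0.02201247478053156
(380, 798, 3)
262 [44 43 42 42 42 42 42 40 54 57 58 52 51 59 58 62 56 54]
265 [45 42 41 42 42 42 41 45 57 57 59 57 57 50 41 40 40 41]
268 [44 42 41 41 42 40 41 54 60 58 57 57 57 44 40 41 41 41]
271 [44 44 43 42 42 41 41 58 62 57 58 57 56 43 41 41 40 35]
274 [45 45 42 41 41 42 41 60 62 58 57 56 56 38 40 39 40 35]
277 [44 42 41 41 40 38 61 65 54 63 61 53 42 40 40 41 40 36]
280 [45 45 42 40 41 35 46 62 49 64 59 46 40 40 40 40 40 36]
283 [44 44 44 42 40 35 47 63 46 41 41 41 40 41 44 44 47 48]
286 [44 45 44 41 41 36 47 63 50 48 48 47 48 46 47 47 48 47]
```

View pics/s7.png

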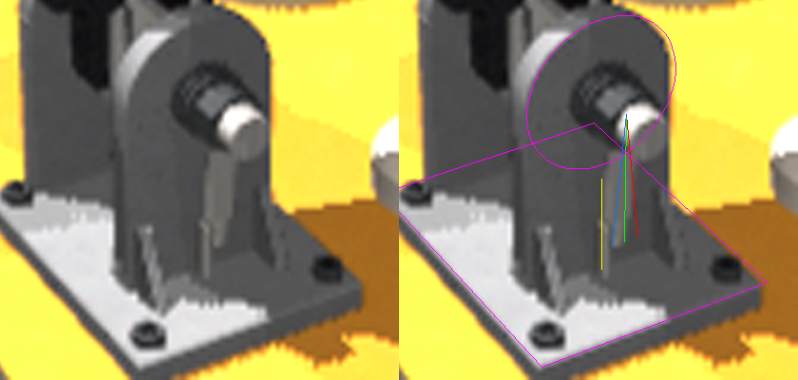

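The pointer lies along rows 265–280 at columns 332.1 to 331.7. The model's lug outline sits about 1.3 px too far right, and after correcting for that the tip prediction for angle 0 is 331.8. The bolt is therefore within about 0.03 rad of straight down, with both flats in the pads. I settle briefly, check and hand in.

play_rows:
  moves:
    - {"claw":1.8,"delta_pos":[0,0,0.1],"twist":0}
    - {"claw":1.8,"delta_pos":[0,0,0.1],"twist":0}
    - {"claw":1.8,"delta_pos":[0,0,0.1],"twist":0}
    - {"claw":1.8,"delta_pos":[0,0,0.1],"twist":0}
    - {"claw":1.8,"delta_pos":[0,0,0.1],"twist":0}
    - {"claw":1.8,"delta_pos":[0,0,0.1],"twist":0}
    - {"claw":1.8,"delta_pos":[0,0,0.1],"twist":0}
    - {"claw":1.8,"delta_pos":[0,0,0.1],"twist":0}

```text
clock: 8.98
tcp_pos: [0.5556, -0.0352, 0.0682]
orientation: [0.0, 0.164, 0.986, 0.0]
wrist_force: [3.0, 3.2, -2.0]
finger_gap: 0.022
```

```bash
python3 - <<'E'
from h import *
g=snap('scene').mean(2);st=get_state();print(st['tcp_pos'],st['orientation'],st['wrist_force'],st['finger_gap'],abs(st['qvel']).max())
for r in range(265,284,3): print(r,g[r,322:340].astype(int))
print(env.hand_in())
E
```

```text
[ 0.55562575 -0.03516577  0.06824264] [2.75709328e-04 1.64167862e-01 9.86432284e-01 4.31286519e-04] [ 2.57134269  3.91676563 -2.00809168] 0.021545373580891796 0.0011097716419444389
265 [45 42 43 42 43 42 42 46 57 58 58 58 57 48 41 41 41 41]
268 [46 42 43 42 41 40 41 54 60 57 57 57 56 45 41 41 41 40]
271 [45 45 42 42 42 42 41 57 62 57 57 57 56 43 40 40 41 36]
274 [44 44 41 40 41 41 41 59 62 57 57 57 55 38 40 40 40 35]
277 [45 42 40 41 40 38 62 65 54 64 61 54 42 41 40 41 40 35]
280 [45 44 42 41 41 35 46 62 49 64 59 46 41 39 40 40 40 37]
283 [44 44 45 42 41 34 45 63 47 42 40 41 41 42 45 44 48 48]
the job is handed in; nothing more can be done
None
```

The bolt is turned so its pointer hangs straight down, to within about 0.03 rad by the image. The job is handed in with the head still gripped at 120 N.

I reached into the gap behind the near lug of the larger bracket and pressed the left pad on the head's left corner. Dragging that pad down rolled the bolt against its spring until the flat met it. I then closed the right finger and took off the sideways load.

**Last checks, at about 9 s:**
- **Stillness:** the pointer did not move between the last two pictures. The arm was still, with the wrist force at about 5 N and the tool within about 0.1° of vertical.
- **Contact:** no contact with the lugs, nut or other objects was seen in the pictures or the force readings I took.

**Where readings disagreed:**
- **Finger gap:** it reads about 22 mm against the nominal 24 mm across flats. I put this down to the pads giving under load but did not confirm it.
- **Pointer angle:** the raw model put the tip about 1.3 px off, which would be about 0.05 rad. The lug outline was off by the same amount, so I treated it as calibration error.

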